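# Tap a jammed gel tray out of its casting stand

### The job

The gel tray is jammed between the two rubber gaskets of its casting stand. Take the small mallet and, touching the tray with nothing but the mallet, work the tray forward (away from the robot, towards the stop bar) with light taps on the left and right of its near wall in turn, never forcing it with more than about 19 N, until both ends are clear of the gaskets. Then stand the mallet upright on the middle of its rubber mat, leaving the tray lying flat in the stand and the other things where they are.

Things in the scene. Friction and masses are not known exactly. Their poses are not given: they have to be found in the camera images.
- stand: Fixed grey casting stand, 44 mm high. Origin: on the bench, under the jammed tray's centre. x: the way the tray must go (away from the robot, within 0.2 rad), y left, z up. Base plate 8 mm thick, x -60 to 96 mm, y within 108 mm. Guide blocks from x = -40 mm on, 38 mm high, 1.5 mm from the tray on each side. A sprung rubber gasket in a gap in each side grips the tray's rib.
- stand_stop (a point): Middle of the near face of the stop bar, 22 mm high, across the stand's far end (stand x = 82 mm); it leaves the tray 22 mm of travel. Behaviour: one end of the tray can be pushed only some 3 to 5 mm ahead of the other before its corners wedge in the guides; pushed on from there it binds and the force climbs past 20.5 N. Then it is the other side's turn.
- tray: Loose white open tray, 120 (x) by 150 (y) by 34 mm high, walls 5 mm, 0.25 kg. Origin: centre of its underside, 11 mm above the bench, on two free-running steel runners 3 mm high that slide along with it; axes nearly along the stand's; starts within 1 mm of stand x = 0. A rib 14 mm long, 3 mm proud, in the middle of each y end is gripped by a gasket with about 11 N of friction.
- tray_near (a point): Middle of the outer face of the tray's near wall, the wall to tap (tray x = -60 mm, 17 mm above the underside; 20 mm outside the guides). Tap it about 62 mm left and right of here: that end then slides at about 12 to 17 N while the other end stays as a pivot. In the middle it would need over 20.5 N. Once both ribs are out hardly anything resists.
- tray_left (a point): Middle of the tray's left end face (tray x = 0, y = +75 mm, 17 mm above its underside). Its x in the stand's frame is how far that end has come: about 0 at the start, 15 mm when clear of the gasket, 22 mm at the stop bar.
- tray_right (a point): The same on the tray's right end (y = -75 mm).
- mallet: Small hand mallet standing on its white nylon head: head 80 mm long (x, its striking axis; both ends rounded in plan, radius 18 mm), 36 mm wide between flats (y; the flats run 44 mm along x), 40 mm high, with a short wooden knob handle on top, 76 mm high in all (neck 18, knob 28 mm across). 0.2 to 0.4 kg. Origin: centre of its underside, z up. The head can be gripped across its flats from above.
- mallet_mat: Dark rubber mat fixed to the bench left or right of the stand, 130 by 100 by 5 mm, on which the mallet stands at the start. Origin: centre of its underside.
- tip_box: Bystander: pipette-tip box, 122 by 87 by 62 mm, on the other side of the stand from the mallet. Origin under its centre.
- bottle_big: Bystander: bottle with blue cap, 72 mm across, 130 mm high. Origin under its centre.
- bottle_small: Bystander: bottle with blue cap, 52 mm across, 95 mm high. Origin under its centre.
- pot: Bystander: white screw-top pot, 52 mm across, 60 mm high. Origin under its centre.
- beaker: Bystander: glass beaker, 70 mm across, 90 mm high. Origin under its centre.
- comb: Bystander: grey gel comb lying flat between the robot and the stand, 27 by 130 by 8 mm, long along y. Origin under its back bar.
- tube_rack: Bystander: tube rack, 60 by 140 by 52 mm, beyond the stand. Origin under its centre.
Mind the look-alikes: they are no part of the job. What is shaped like the mallet but purple is not meant.

How it is judged:
By the outcome, as a careful person would: the job done as asked, in the order asked, and still so for the second after the job is handed in, with the robot touching nothing.
It also fails if it takes over 67 s, if anything falls off the work surface, if the arm or the gripper's body presses on something with over 40 N, if the wrist force passes 120 N, or if a joint passes its speed limit or range.

### The arm

A 6-joint arm with a two-finger parallel gripper is mounted at the origin on the work surface. World frame = base frame: x ahead of the robot, y to its left, z up, the work surface at z = 0. Lengths are in m, angles in rad, forces in N, time in s.
With the tool pointing down it reaches from about 0.3 to 0.875 m from the base axis. Payload 6.4 kg.
Tool frame: the origin (TCP) lies between the finger pads; the fingertips stand 25 mm ahead of it and the grasp point (between the pads) lies 6 mm ahead of it; z points along the fingers, y is the line along which they close (so a half turn about z gives the same grasp; the last joint's range is limited). The gripper opens to 85 mm and grips with 20 to 120 N. Pads are 22 mm wide; open, the fingers measure 114 mm over their backs; the gripper's body (76 mm by 85 mm) begins 54 mm behind the grasp point. The pads swing forward as they close: fully open they stand 13 mm farther back than shut.
Start: joints at [-1.382, 0.181, 1.607, -0, 1.354, -0.206], TCP at [0.221, -0.531, 0.256] pointing down, gripper open.
Joint ranges: [-2.99, 2.99], [-0.89, 2.07], [0.3, 2.58], [-1.14, 4.28], [0, 2.63], [-3.12, 3.12]. Speed limits (rad/s): [2.57, 2.57, 3.01, 3.14, 3.14, 3.14].

### API

Orientations are given as a unit quaternion [w, x, y, z].
In Python, from bench import ctrl gives the robot as it stands.
- The arm moves only by the tool servo_tool, never from a script. Its argument "series" is text: rows parted by semicolons, each of 7 numbers parted by spaces: the gripper command: -1 is fully open, 1 is shut, values between are in proportion, then the shift along the tool's x, y, z in m, then the turn, a rotation vector about the tool's x, y, z in degrees. A call has 1 to 12 rows; each row is the pose to reach, as a shift and turn from the pose commanded when the call began, along the tool's axes at that moment; what a row does not reach only later rows make up. A row lasts 1/12 s, in which the tool goes at most 41.7 mm and 7.16 degrees, less where a joint would pass 70% of its speed; a pose out of reach is approached as far as the arm can. A call with a gripper value outside its range is refused whole. The fingers move at their own pace and stop on an object; the grip force is fixed at half the most. Time passes only in rows, so rows that repeat a pose let the fingers close. It gives the time, the measured TCP pose, the force, the opening and the grip force at its end, in the units of the state.
- ctrl.get_obs(): the state, without advancing time (a new reading comes with each control period).
- ctrl.camera(name): name is "scene" or "side" or "wrist"; returns a dict with "img" (420x560x3 uint8, red, green, blue), "z_map" (420x560 float32, m along the optical axis (not along the pixel's ray), 0 where there is no reading), "fovy" (degrees; the focal length in pixels is half the picture's height over the tangent of half this angle, whatever the lens; pixels are square), "cx", "cy" (the principal point, pixels), "k1" (the pictures are not rectified: a ray, as slopes to the right and down, at radius r is drawn at 1 + k1 r^2 times it, then the intrinsics apply), "extrinsics" (4x4, takes a point from camera to world coordinates); the wrist camera has in their place "T_tool_cam" (4x4, takes a point from camera to tool coordinates, whose origin is the TCP and whose axes are the flange's). Camera axes: x right, y down, z forward; pixel columns grow to the right and rows downward; lengths in m; the calibration is good to about 2 mm. A picture is of the moment at which its call begins: read the wrist's pose just before it.
- ctrl.hand_in(): hands the job in; it is judged then, once.
The state is a dict: "time_s": time; "q": joint angles; "dq": joint speeds; "joint_efforts": joint torques, N m; "eef_pos": TCP position; "eef_rot": TCP orientation; "wrist_force": force on the tool from outside, world axes, zero at the start; "torque": the same for the moment, N m; "opening": opening from 0.0 (shut) to 1.0 (fully open); "grasp_force": force on a finger pad.
Only numpy, scipy, OpenCV 4.12 (cv2) and the standard library are available. Lean on these libraries where they do the work, as an engineer would, in place of code of your own. Each camera call takes 0.05 s, during which the arm holds its last target. There are 200 camera calls.

## Working session

There is one attempt and no reset: what is moved stays moved. The work goes in short steps, Python scripts to look and compute and a tool call to move; the robot and the scene stay as the last step left them, time stands still between calls to the robot, and variables do not carry over. Pictures are saved under pics/ and viewed, at most 10 in all, crops included, and the job is handed in when it is done.

Besides the shell and the picture viewer there is one more tool, called as a command line: name --argument value ..., lists and objects as JSON in quotes. servo_tool: Moves the arm, as the interface text tells. Its arguments: {"type":"object","properties":{"series":{"type":"string"}},"required":["series"]}

```bash
mkdir -p pics; cat > h.py <<'E'
import numpy as np, cv2
from bench import ctrl
from scipy.spatial.transform import Rotation as R
def cam(n):
    o=ctrl.get_obs(); c=ctrl.camera(n)
    if n=="wrist":
        q=o["eef_rot"]; T=np.eye(4); T[:3,:3]=R.from_quat([q[1],q[2],q[3],q[0]]).as_matrix(); T[:3,3]=o["eef_pos"]
        c["E"]=T@np.array(c["T_tool_cam"])
    else: c["E"]=np.array(c["extrinsics"])
    return c
def save(c,f): cv2.imwrite("pics/"+f,cv2.cvtColor(c["img"],cv2.COLOR_RGB2BGR))
def slopes(c,uv):
    uv=np.atleast_2d(np.asarray(uv,float)); H=c["img"].shape[0]
    f=H/2/np.tan(np.radians(c["fovy"])/2)
    d=(uv-[c["cx"],c["cy"]])/f; s=d.copy()
    for _ in range(20): s=d/(1+c["k1"]*(s**2).sum(1,keepdims=True))
    return s
def plane(c,uv,z):
    s=slopes(c,uv); r=np.c_[s,np.ones(len(s))]@c["E"][:3,:3].T; o=c["E"][:3,3]
    return o+r*((z-o[2])/r[:,2])[:,None]
def cloud(c):
    H,W=c["z_map"].shape; v,u=np.mgrid[:H,:W]
    s=slopes(c,np.c_[u.ravel(),v.ravel()]); z=c["z_map"].ravel()[:,None]
    P=np.c_[s*z,z]@c["E"][:3,:3].T+c["E"][:3,3]
    P[z[:,0]==0]=np.nan
    return P.reshape(H,W,3)
def proj(c,P):
    p=(np.atleast_2d(P)-c["E"][:3,3])@c["E"][:3,:3]; s=p[:,:2]/p[:,2:]
    f=c["img"].shape[0]/2/np.tan(np.radians(c["fovy"])/2)
    return s*(1+c["k1"]*(s**2).sum(1,keepdims=True))*f+[c["cx"],c["cy"]]
E
python3 - <<'E'
from h import *
o=ctrl.get_obs(); print(o)
for n in ["scene","side","wrist"]:
    c=cam(n); save(c,n+"0.png"); print(n,c["fovy"],c["k1"],c["E"].round(3).tolist())
a=[cv2.imread(f"pics/{n}0.png") for n in("scene","side")]
E
```

```text
{'time_s': 0.0, 'q': array([-1.38231792e+00,  1.81516786e-01,  1.60798816e+00,  2.77766955e-05,
        1.35384619e+00, -2.06278223e-01]), 'dq': array([ 0.00104932,  0.00108603,  0.00094485,  0.0010724 , -0.00015624,
       -0.00137342]), 'joint_efforts': array([ 1.23802161e-03, -4.44873405e+01, -3.51331615e+01, -3.19274577e-04,
        8.88602750e-03,  1.44870347e-05]), 'eef_pos': array([ 0.22107308, -0.53024996,  0.25540737]), 'eef_rot': array([-8.79082613e-04,  9.80584267e-01,  1.96096207e-01,  2.13846470e-05]), 'wrist_force': array([ 0.54888784, -0.01620633, -0.24583583]), 'torque': array([0.01585064, 0.01301078, 0.02782604]), 'grasp_force': 0.0, 'opening': 1.0024204828295518}
scene 52.97768280853084 -0.04295490756044227 [[0.826, 0.404, -0.394, 1.002], [0.564, -0.614, 0.552, -0.543], [-0.019, -0.678, -0.735, 0.831], [0.0, 0.0, 0.0, 1.0]]
side 55.98873612411975 -0.046254925810837774 [[-0.862, -0.365, 0.352, 0.225], [-0.507, 0.618, -0.6, 0.669], [0.002, -0.696, -0.718, 0.796], [0.0, 0.0, 0.0, 1.0]]
wrist 59.13606679544706 -0.008997372149512739 [[0.385, -0.886, -0.257, 0.287], [-0.923, -0.37, -0.108, -0.502], [0.001, 0.279, -0.96, 0.374], [0.0, 0.0, 0.0, 1.0]]
```

View pics/scene0.png

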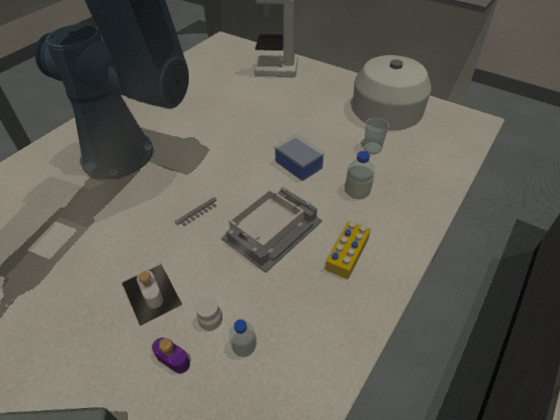

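View pics/side0.png

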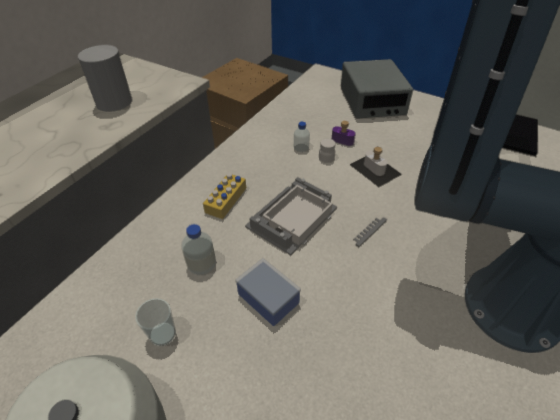

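The scene view shows the mallet on its dark mat at about (150,290), the stand and tray at (270,228), and the pot (208,313), small bottle (242,337) and purple decoy (170,352) near the mat. The side view shows the same layout from the other side.

```bash
python3 - <<'E'
from h import *
for n in ["scene","side"]:
    c=cam(n); P=cloud(c); hsv=cv2.cvtColor(c["img"],cv2.COLOR_RGB2HSV)
    for u,v in ([(152,293),(270,228),(208,308),(240,325),(165,345),(300,155),(348,248),(195,211)] if n=="scene" else [(376,168),(292,213),(327,148),(302,135),(343,132),(268,290),(225,193),(370,230)]):
        print(n,(u,v),P[v,u].round(3))
    m=((hsv[...,0]>8)&(hsv[...,0]<20)&(hsv[...,1]>110)&(hsv[...,2]>100)&(P[...,2]>.05)&(P[...,2]<.09)).astype(np.uint8)
    k,l,s,ce=cv2.connectedComponentsWithStats(m)
    for i in range(1,k):
        if s[i,4]>20: print("knob",ce[i],s[i,4],np.nanmedian(P[l==i],0).round(3))
E
```

```text
scene (152, 293) [ 0.489 -0.306  0.046]
scene (270, 228) [0.579 0.009 0.013]
scene (208, 308) [ 0.62  -0.27   0.058]
scene (240, 325) [ 0.713 -0.277  0.095]
scene (165, 345) [ 0.612 -0.383  0.075]
scene (300, 155) [0.519 0.244 0.061]
scene (348, 248) [0.782 0.042 0.039]
scene (195, 211) [ 0.376 -0.051  0.01 ]
knob [143.64285714 275.98571429] 70 [ 0.464 -0.296  0.079]
knob [165.02020202 343.96969697] 99 [ 0.61  -0.382  0.074]
side (376, 168) [ 0.449 -0.268  0.026]
side (292, 213) [0.581 0.015 0.014]
side (327, 148) [ 0.606 -0.245  0.056]
side (302, 135) [ 0.7   -0.257  0.062]
side (343, 132) [ 0.608 -0.373  0.037]
side (268, 290) [0.491 0.281 0.06 ]
side (225, 193) [0.761 0.072 0.048]
side (370, 230) [ 0.376 -0.045  0.004]
```

View pics/wrist0.png

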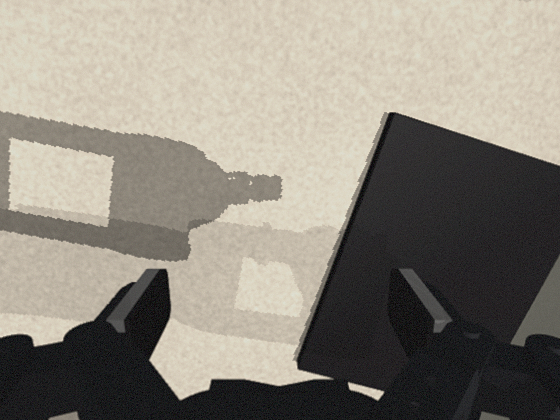

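The wrist picture only shows a black pad on the bench (390,115 to 300,365) and the arm's shadow, no task objects. I'll move to a high viewpoint between the mallet and the stand.

servo_tool --series "-1 0.367 -0.259 -0.165 0 0 22.6;-1 0.367 -0.259 -0.165 0 0 22.6;-1 0.367 -0.259 -0.165 0 0 22.6;-1 0.367 -0.259 -0.165 0 0 22.6;-1 0.367 -0.259 -0.165 0 0 22.6;-1 0.367 -0.259 -0.165 0 0 22.6;-1 0.367 -0.259 -0.165 0 0 22.6;-1 0.367 -0.259 -0.165 0 0 22.6;-1 0.367 -0.259 -0.165 0 0 22.6;-1 0.367 -0.259 -0.165 0 0 22.6;-1 0.367 -0.259 -0.165 0 0 22.6;-1 0.367 -0.259 -0.165 0 0 22.6"

```text
time_s: 1.25
eef_pos: [0.462, -0.1472, 0.4235]
eef_rot: [0.0, 1.0, 0.002, 0.002]
wrist_force: [-1.4, -0.2, 0.4]
opening: 0.998
grasp_force: 0.0
```

servo_tool --series "-1 0 0 0 0 0 0;-1 0 0 0 0 0 0;-1 0 0 0 0 0 0;-1 0 0 0 0 0 0"

```text
time_s: 1.58
eef_pos: [0.4597, -0.1514, 0.4204]
eef_rot: [-0.0, 1.0, -0.001, -0.001]
wrist_force: [-0.0, -0.2, 0.3]
opening: 1.004
grasp_force: 0.0
```

```bash
python3 - <<'E'
from h import *
o=ctrl.get_obs(); print(o["time_s"],o["eef_pos"],o["eef_rot"],o["wrist_force"])
c=cam("wrist"); save(c,"w1.png"); np.save("w1.npy",c,allow_pickle=True)
E
```

```text
1.5833 [ 0.4596503  -0.1513869   0.42042109] [-2.47021902e-04  9.99999530e-01 -5.81680800e-04 -7.35736841e-04] [-0.04123524 -0.23089059  0.32808713]
```

View pics/w1.png

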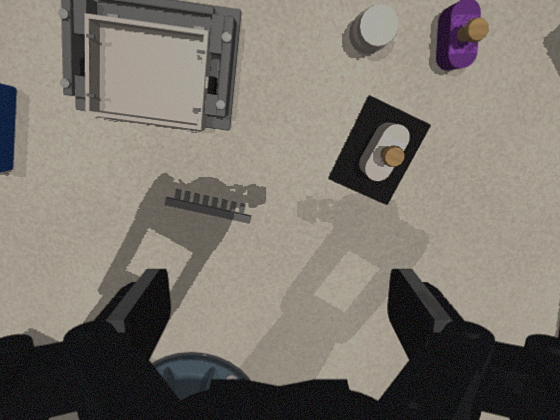

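The wrist view shows the tray in its stand (85,15 to 210,130), the mallet on its mat at about (385,150) tilted about 20° in the image, the comb (205,205) and the pot (375,27). The purple decoy is at (460,35).

```bash
python3 - <<'E'
from h import *
c=np.load("w1.npy",allow_pickle=True).item(); P=cloud(c); hsv=cv2.cvtColor(c["img"],cv2.COLOR_RGB2HSV).astype(int)
V=hsv[...,2]; vv,uu=np.mgrid[:420,:560]
def rect(m,z,name,k=0):
    m=m.astype(np.uint8)
    if k: m=cv2.morphologyEx(m,cv2.MORPH_CLOSE,np.ones((k,k)))
    cs,_=cv2.findContours(m,cv2.RETR_EXTERNAL,cv2.CHAIN_APPROX_NONE); a=max(cs,key=cv2.contourArea)[:,0].astype(float)
    W=plane(c,a,z)[:,:2].astype(np.float32); r=cv2.minAreaRect(W*1000); b=cv2.boxPoints(r)
    e=[b[1]-b[0],b[2]-b[1]]; L=max(e,key=np.linalg.norm)
    print(name,"ctr",np.round(r[0],1),"size",np.round(r[1],1),"long-dir deg",round(np.degrees(np.arctan2(L[1],L[0])),2)); return b
reg=(uu>310)&(uu<450)&(vv>80)&(vv<215)
rect(reg&(V<75),.005,"mat",25)
sat=hsv[...,1]
rect(reg&(V>110)&(P[...,2]>.03)&(P[...,2]<.06),.045,"head+knob")
rect(reg&(V>110)&(sat<70)&(P[...,2]>.02)&(P[...,2]<.062),.045,"head")
kn=reg&(sat>90)&(P[...,2]>.06)
print("knob",np.nanmedian(P[kn],0), kn.sum(), plane(c,[[uu[kn].mean(),vv[kn].mean()]],.081).round(4))
# tray: rim heights
reg=(uu<260)&(vv<150)&(uu>40)
rect(reg&(P[...,2]>.041)&(P[...,2]<.05)&(V>120),.045,"rim")
for u,v in [(78,110),(140,121),(85,60),(150,15),(208,80),(72,50),(225,80),(70,100),(230,125),(150,124)]: print((u,v),P[v,u].round(4),c["img"][v,u])
E
python3 -c "
import cv2;i=cv2.imread('pics/w1.png')[0:150,50:260];cv2.imwrite('pics/w1c.png',cv2.resize(i,None,fx=3.8,fy=3.8,interpolation=2))"
```

```text
mat ctr [ 458.5 -293.8] size [ 99.8 129.1] long-dir deg -23.94
head+knob ctr [ 483.2 -300. ] size [34.3 45.6] long-dir deg -88.01
head ctr [ 483.2 -300. ] size [34.3 45.6] long-dir deg -88.01
knob [ 0.46393428 -0.29253421  0.08031234] 353 [[ 0.4642 -0.2924  0.081 ]]
rim ctr [563.   17.5] size [151.1 120.6] long-dir deg 82.4
(78, 110) [5.174e-01 1.320e-01 4.000e-04] [155 151 135]
(140, 121) [0.5045 0.0293 0.046 ] [160 151 141]
(85, 60) [0.5789 0.0902 0.0463] [176 165 151]
(150, 15) [0.637  0.0161 0.0085] [94 96 91]
(208, 80) [ 0.5553 -0.0602  0.0367] [86 85 78]
(72, 50) [0.5913 0.1079 0.0399] [38 40 38]
(225, 80) [ 0.5549 -0.0831  0.0449] [99 98 96]
(70, 100) [0.531  0.141  0.0008] [169 160 148]
(230, 125) [ 0.4963 -0.0818  0.0005] [95 91 85]
(150, 124) [0.4979 0.0317 0.0015] [80 79 72]
```

View pics/w1c.png

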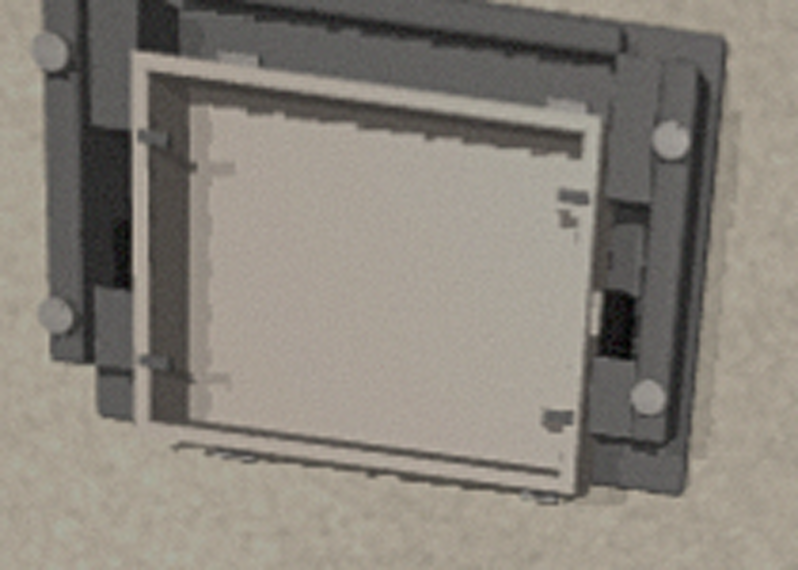

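The crop shows the tray's near wall from (140,425) to (575,490) with its rib gaskets and runners. The tray's x axis points about -7.6° in the world frame. Next is a closer look at the mallet.

servo_tool --series "-1 0.02 0.141 0.16 0 0 22;-1 0.02 0.141 0.16 0 0 22;-1 0.02 0.141 0.16 0 0 22;-1 0.02 0.141 0.16 0 0 22;-1 0.02 0.141 0.16 0 0 22;-1 0.02 0.141 0.16 0 0 22;-1 0.02 0.141 0.16 0 0 22;-1 0.02 0.141 0.16 0 0 22;-1 0.02 0.141 0.16 0 0 22"

```text
time_s: 2.38
eef_pos: [0.4807, -0.2916, 0.2631]
eef_rot: [0.001, 0.982, -0.191, 0.001]
wrist_force: [-0.1, -0.1, -0.6]
opening: 0.999
grasp_force: 0.0
```

```bash
python3 - <<'E'
from h import *
o=ctrl.get_obs(); print(o["time_s"],o["eef_pos"],o["eef_rot"],o["dq"].round(3))
c=cam("wrist"); save(c,"w2.png"); np.save("w2.npy",c,allow_pickle=True)
P=cloud(c)
hs=cv2.cvtColor(c["img"],cv2.COLOR_RGB2HSV).astype(int)
D=np.hypot(P[...,0]-.464,P[...,1]+.292)<.075
top=D&(P[...,2]>.04)&(P[...,2]<.05)
for nm,m in (("headtop",top),):
    X=P[m][:,:2]; print(nm,len(X),np.median(P[m][:,2]))
    h=cv2.convexHull((X*1000).astype(np.float32)); r=cv2.minAreaRect(h); b=cv2.boxPoints(r); e=max([b[1]-b[0],b[2]-b[1]],key=np.linalg.norm)
    print(np.round(r[0],1),np.round(r[1],1),np.degrees(np.arctan2(e[1],e[0])))
k=D&(P[...,2]>.07); print("knob",P[k].mean(0),k.sum())
dark=(hs[...,2]<75)&(np.hypot(P[...,0]-.4585,P[...,1]+.294)<.1)
X=P[dark][:,:2]; r=cv2.minAreaRect(cv2.convexHull((X*1000).astype(np.float32))); print("mat",r,np.median(P[dark][:,2]))
E
```

```text
2.3833 [ 0.48072807 -0.29159934  0.26307329] [ 5.09530314e-04  9.81651227e-01 -1.90681580e-01  1.06986389e-03] [ 0.016 -0.018 -0.005 -0.001 -0.003 -0.001]
headtop 2127 0.04567627868250118
[ 462.9 -294.5] [36.  79.8] -26.672764
knob [ 0.48854061 -0.29587853  0.30163763] 41890
mat ((462.77972412109375, -282.1401062011719), (144.7828369140625, 131.07374572753906), 66.44976043701172) 0.3052979970476015
```

View pics/w2.png

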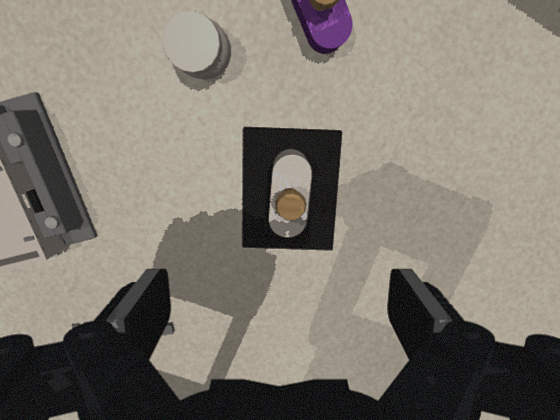

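The picture shows the mallet in line with the mat, its head at (290,193) and the pot clear at (197,48). I'll descend and grip.

servo_tool --series "-1 -0.0154 0.0093 0.12 0 0 4.7;-1 -0.0154 0.0093 0.12 0 0 4.7;-1 -0.0154 0.0093 0.12 0 0 4.7;-1 -0.0154 0.0093 0.16 0 0 4.7;-1 -0.0154 0.0093 0.2 0 0 4.7;-1 -0.0154 0.0093 0.223 0 0 4.7;-1 -0.0154 0.0093 0.223 0 0 4.7;1 -0.0154 0.0093 0.223 0 0 4.7;1 -0.0154 0.0093 0.223 0 0 4.7;1 -0.0154 0.0093 0.223 0 0 4.7;1 -0.0154 0.0093 0.223 0 0 4.7;1 -0.0154 0.0093 0.223 0 0 4.7"

```text
time_s: 3.43
eef_pos: [0.4642, -0.2959, 0.041]
eef_rot: [0.001, 0.973, -0.231, 0.002]
wrist_force: [0.4, -0.2, 7.4]
opening: 0.414
grasp_force: 61.4
```

servo_tool --series "1 0 0 0 0 0 0;1 0 0 0 0 0 0;1 0 0 0 0 0 0;1 0 0 0 0 0 0"

```text
time_s: 3.77
eef_pos: [0.4642, -0.2959, 0.041]
eef_rot: [0.001, 0.973, -0.231, 0.002]
wrist_force: [-1.1, 0.5, 7.8]
opening: 0.412
grasp_force: 61.4
```

servo_tool --series "1 0 0 -0.03 0 0 0;1 0 0 -0.07 0 0 0;1 -0.1844 -0.344 -0.09 0 0 -19.1;1 -0.1844 -0.344 -0.09 0 0 -19.1;1 -0.1844 -0.344 -0.09 0 0 -19.1;1 -0.1844 -0.344 -0.09 0 0 -19.1;1 -0.1844 -0.344 -0.09 0 0 -19.1;1 -0.1844 -0.344 -0.09 0 0 -19.1;1 -0.1844 -0.344 -0.09 0 0 -19.1;1 -0.1844 -0.344 -0.09 0 0 -19.1;1 -0.1844 -0.344 -0.09 0 0 -19.1;1 -0.1844 -0.344 -0.09 0 0 -19.1"

```text
time_s: 4.77
eef_pos: [0.4514, 0.1001, 0.1293]
eef_rot: [-0.001, 0.998, -0.065, 0.001]
wrist_force: [-0.5, -0.4, -3.3]
opening: 0.415
grasp_force: 61.6
```

servo_tool --series "1 0 0 0 0 0 0;1 0 0 0 0 0 0;1 0 0 0.04 0 0 0;1 0 0 0.07 0 0 0;1 0 0 0.082 0 0 0;1 0 0 0.082 0 0 0;1 0 0 0.082 0 0 0"

```text
time_s: 5.35
eef_pos: [0.4521, 0.0948, 0.0461]
eef_rot: [0.0, 0.998, -0.067, -0.001]
wrist_force: [-0.1, 0.2, -2.6]
opening: 0.408
grasp_force: 61.5
```

```bash
cat >m.py <<'E'
from h import *
o=ctrl.get_obs()
q=o["eef_rot"]; M=R.from_quat([q[1],q[2],q[3],q[0]]).as_matrix()
yaw=np.arctan2(M[1,0],M[0,0]); print("t",o["time_s"],"yaw",np.degrees(yaw).round(2),"tilt z",M[:,2].round(4),"F",o["wrist_force"].round(2))
a=np.radians(-7.6); ex=np.array([np.cos(a),np.sin(a)]); ey=np.array([-np.sin(a),np.cos(a)])
p=o["eef_pos"]; d=p[:2]-[.563,.0175]; print("TCP",p.round(4),"stand xy mm",(1000*np.array([d@ex,d@ey])).round(1))
E
python3 m.py
```

```text
t 5.35 yaw -7.67 tilt z [-1.4e-03 -1.0e-04 -1.0e+00] F [-0.06  0.17 -2.55]
TCP [0.4521 0.0948 0.0461] stand xy mm [-120.2   61.9]
```

servo_tool --series "1 0.006 0 -0.003 0 0 0;1 0.012 0 -0.003 0 0 0;1 0.016 0 -0.003 0 0 0;1 0.018 0 -0.003 0 0 0;1 0.019 0 -0.003 0 0 0;1 0.019 0 -0.003 0 0 0"

```text
time_s: 5.85
eef_pos: [0.4716, 0.0932, 0.0496]
eef_rot: [-0.0, 0.998, -0.066, 0.0]
wrist_force: [-0.3, 0.7, -2.8]
opening: 0.407
grasp_force: 61.5
```

servo_tool --series "1 0.001 0 0 0 0 0;1 0.001 0 0 0 0 0"

```text
time_s: 6.02
eef_pos: [0.472, 0.0932, 0.0492]
eef_rot: [0.0, 0.998, -0.066, -0.0]
wrist_force: [-0.0, 0.7, -4.0]
opening: 0.414
grasp_force: 61.5
```

servo_tool --series "1 0.001 0 0 0 0 0;1 0.001 0 0 0 0 0"

```text
time_s: 6.18
eef_pos: [0.4731, 0.0931, 0.0493]
eef_rot: [-0.0, 0.998, -0.066, -0.0]
wrist_force: [0.8, 0.7, -2.4]
opening: 0.414
grasp_force: 61.5
```

```bash
python3 m.py
```

```text
t 6.1833 yaw -7.57 tilt z [-0.  0. -1.] F [ 0.75  0.7  -2.44]
TCP [0.4731 0.0931 0.0493] stand xy mm [-99.1  63. ]
```

servo_tool --series "1 0.001 0 0 0 0 0;1 0.001 0 0 0 0 0"

```text
time_s: 6.35
eef_pos: [0.4736, 0.093, 0.0491]
eef_rot: [-0.0, 0.998, -0.066, -0.001]
wrist_force: [-0.5, 1.0, -2.8]
opening: 0.406
grasp_force: 61.8
```

servo_tool --series "1 0.001 0 0 0 0 0;1 0.001 0 0 0 0 0"

```text
time_s: 6.52
eef_pos: [0.4737, 0.093, 0.0489]
eef_rot: [-0.0, 0.998, -0.066, -0.002]
wrist_force: [-5.7, 0.7, 0.6]
opening: 0.413
grasp_force: 62.2
```

servo_tool --series "1 0.001 0 0 0 0 0;1 0.001 0 0 0 0 0"

```text
time_s: 6.68
eef_pos: [0.4738, 0.093, 0.0486]
eef_rot: [-0.0, 0.998, -0.066, -0.003]
wrist_force: [-7.2, 1.8, 0.8]
opening: 0.412
grasp_force: 62.3
```

servo_tool --series "1 0.001 0 0 0 0 0;1 0.001 0 0 0 0 0"

```text
time_s: 6.85
eef_pos: [0.4739, 0.093, 0.0484]
eef_rot: [-0.0, 0.998, -0.066, -0.004]
wrist_force: [-10.9, 1.8, 3.7]
opening: 0.413
grasp_force: 62.5
```

servo_tool --series "1 0.001 0 0 0 0 0;1 0.001 0 0 0 0 0"

```text
time_s: 7.02
eef_pos: [0.4743, 0.093, 0.0482]
eef_rot: [-0.0, 0.998, -0.066, -0.004]
wrist_force: [-12.2, 3.1, 4.0]
opening: 0.412
grasp_force: 62.7
```

servo_tool --series "1 0.001 0 0 0 0 0;1 0.001 0 0 0 0 0"

```text
time_s: 7.18
eef_pos: [0.475, 0.0931, 0.0481]
eef_rot: [-0.0, 0.998, -0.066, -0.005]
wrist_force: [-13.7, 3.2, 4.7]
opening: 0.408
grasp_force: 62.8
```

servo_tool --series "1 0.001 0 -0.0003 0 0 0;1 0.001 0 -0.0003 0 0 0"

```text
time_s: 7.35
eef_pos: [0.4757, 0.0932, 0.0482]
eef_rot: [-0.0, 0.998, -0.066, -0.005]
wrist_force: [-13.1, 4.0, 4.2]
opening: 0.409
grasp_force: 62.6
```

servo_tool --series "1 0.001 0 -0.0003 0 0 0;1 0.001 0 -0.0003 0 0 0"

```text
time_s: 7.52
eef_pos: [0.4764, 0.0932, 0.0484]
eef_rot: [-0.001, 0.998, -0.066, -0.005]
wrist_force: [-12.8, 4.5, 3.7]
opening: 0.415
grasp_force: 62.4
```

```bash
python3 m.py
```

```text
t 7.5167 yaw -7.55 tilt z [-0.0102  0.0018 -0.9999] F [-12.79   4.53   3.67]
TCP [0.4764 0.0932 0.0484] stand xy mm [-95.8  63.6]
```

servo_tool --series "1 -0.015 0 0 0 0 0;1 -0.02 0.03 0 0 0 0;1 -0.02 0.065 0 0 0 0;1 -0.02 0.1 0 0 0 0;1 -0.02 0.125 0 0 0 0;1 -0.02 0.125 0 0 0 0;1 -0.013 0.125 0 0 0 0;1 -0.01 0.125 0 0 0 0;1 -0.008 0.125 0 0 0 0;1 -0.007 0.125 0 0 0 0;1 -0.007 0.125 0 0 0 0"

```text
time_s: 8.43
eef_pos: [0.4573, -0.0301, 0.0495]
eef_rot: [-0.0, 0.998, -0.065, -0.001]
wrist_force: [-2.0, -0.0, -2.6]
opening: 0.41
grasp_force: 62.2
```

```bash
python3 m.py
```

```text
t 8.4333 yaw -7.49 tilt z [-1.5e-03  4.0e-04 -1.0e+00] F [-2.03 -0.04 -2.6 ]
TCP [ 0.4573 -0.0301  0.0495] stand xy mm [-98.5 -61.2]
```

servo_tool --series "1 0.0005 0 0 0 0 0;1 0.001 0 0 0 0 0;1 0.0015 0 0 0 0 0;1 0.002 0 0 0 0 0"

```text
time_s: 8.77
eef_pos: [0.4574, -0.0302, 0.0493]
eef_rot: [-0.001, 0.998, -0.066, -0.003]
wrist_force: [-10.0, 0.7, 1.6]
opening: 0.413
grasp_force: 62.7
```

servo_tool --series "1 0.0005 0 0 0 0 0;1 0.001 0 0 0 0 0;1 0.0015 0 0 0 0 0;1 0.002 0 0 0 0 0"

```text
time_s: 9.1
eef_pos: [0.4582, -0.0304, 0.049]
eef_rot: [-0.001, 0.998, -0.065, -0.004]
wrist_force: [-14.3, -0.6, 4.2]
opening: 0.407
grasp_force: 63.0
```

servo_tool --series "1 0.0005 0 0 0 0 0;1 0.001 0 0 0 0 0;1 0.0015 0 0 0 0 0;1 0.002 0 0 0 0 0"

```text
time_s: 9.43
eef_pos: [0.4599, -0.031, 0.0488]
eef_rot: [-0.0, 0.998, -0.066, -0.004]
wrist_force: [-15.7, -3.5, 4.3]
opening: 0.41
grasp_force: 63.0
```

servo_tool --series "1 0.0005 0 -0.0003 0 0 0;1 0.001 0 -0.0003 0 0 0;1 0.0015 0 -0.0003 0 0 0;1 0.002 0 -0.0003 0 0 0"

```text
time_s: 9.77
eef_pos: [0.4613, -0.0315, 0.0488]
eef_rot: [-0.0, 0.998, -0.066, -0.005]
wrist_force: [-15.7, -6.1, 2.8]
opening: 0.416
grasp_force: 62.8
```

```bash
python3 m.py
```

```text
t 9.7667 yaw -7.52 tilt z [-9.4e-03  9.0e-04 -1.0e+00] F [-15.71  -6.11   2.76]
TCP [ 0.4613 -0.0315  0.0488] stand xy mm [-94.3 -62. ]
```

servo_tool --series "1 0.0005 0.0008 -0.0003 0 0 0;1 0.001 0.0014 -0.0003 0 0 0;1 0.0013 0.0018 -0.0003 0 0 0"

```text
time_s: 10.02
eef_pos: [0.4624, -0.0325, 0.0489]
eef_rot: [-0.001, 0.998, -0.066, -0.005]
wrist_force: [-12.9, 1.6, 1.0]
opening: 0.414
grasp_force: 62.5
```

```bash
python3 m.py
```

```text
t 10.0167 yaw -7.52 tilt z [-0.0092  0.0025 -1.    ] F [-12.89   1.64   1.  ]
TCP [ 0.4624 -0.0325  0.0489] stand xy mm [-93.1 -62.9]
```

servo_tool --series "1 -0.015 0 0 0 0 0;1 -0.02 -0.03 0 0 0 0;1 -0.02 -0.065 0 0 0 0;1 -0.02 -0.1 0 0 0 0;1 -0.02 -0.124 0 0 0 0;1 -0.02 -0.124 0 0 0 0;1 -0.013 -0.124 0 0 0 0;1 -0.01 -0.124 0 0 0 0;1 -0.008 -0.124 0 0 0 0;1 -0.007 -0.124 0 0 0 0;1 -0.006 -0.124 0 0 0 0;1 -0.005 -0.124 0 0 0 0"

```text
time_s: 11.02
eef_pos: [0.4764, 0.089, 0.0499]
eef_rot: [0.0, 0.998, -0.067, -0.002]
wrist_force: [-8.2, -0.2, 2.0]
opening: 0.408
grasp_force: 62.7
```

servo_tool --series "1 0.0005 0 0 0 0 0;1 0.001 0 0 0 0 0;1 0.0015 0 0 0 0 0;1 0.002 0 0 0 0 0"

```text
time_s: 11.35
eef_pos: [0.4765, 0.0891, 0.0495]
eef_rot: [0.0, 0.998, -0.066, -0.004]
wrist_force: [-11.9, 0.4, 5.9]
opening: 0.412
grasp_force: 63.1
```

```bash
python3 m.py
```

```text
t 11.35 yaw -7.62 tilt z [-7.8e-03  5.0e-04 -1.0e+00] F [-11.9    0.36   5.91]
TCP [0.4765 0.0891 0.0495] stand xy mm [-95.2  59.5]
```

servo_tool --series "1 0.0005 -0.0004 -0.0003 0 0 0;1 0.001 -0.0008 -0.0005 0 0 0;1 0.0015 -0.0012 -0.0007 0 0 0;1 0.002 -0.0014 -0.0009 0 0 0"

```text
time_s: 11.68
eef_pos: [0.4776, 0.0897, 0.0496]
eef_rot: [0.001, 0.998, -0.066, -0.005]
wrist_force: [-12.3, -3.2, -1.4]
opening: 0.41
grasp_force: 62.6
```

servo_tool --series "1 0.0005 -0.0003 -0.0002 0 0 0;1 0.001 -0.0006 -0.0004 0 0 0;1 0.0015 -0.0009 -0.0006 0 0 0;1 0.002 -0.001 -0.0007 0 0 0"

```text
time_s: 12.02
eef_pos: [0.479, 0.0902, 0.0498]
eef_rot: [0.001, 0.998, -0.067, -0.006]
wrist_force: [-12.3, -3.4, -2.2]
opening: 0.412
grasp_force: 62.2
```

servo_tool --series "1 0.0005 -0.0003 0 0 0 0;1 0.001 -0.0006 0 0 0 0;1 0.0015 -0.0009 0 0 0 0;1 0.002 -0.001 0 0 0 0"

```text
time_s: 12.35
eef_pos: [0.4809, 0.0908, 0.0497]
eef_rot: [0.001, 0.998, -0.067, -0.006]
wrist_force: [-12.9, -4.8, -0.9]
opening: 0.412
grasp_force: 62.3
```

```bash
python3 m.py
```

```text
t 12.35 yaw -7.63 tilt z [-1.230e-02 -9.000e-04 -9.999e-01] F [-12.91  -4.81  -0.93]
TCP [0.4809 0.0908 0.0497] stand xy mm [-91.1  61.8]
```

servo_tool --series "1 -0.015 0 0 0 0 0;1 -0.02 0.03 0.0015 0 0 0;1 -0.02 0.065 0.0015 0 0 0;1 -0.02 0.1 0.0015 0 0 0;1 -0.02 0.123 0.0015 0 0 0;1 -0.02 0.123 0.0015 0 0 0;1 -0.013 0.123 0.0015 0 0 0;1 -0.01 0.123 0.0015 0 0 0;1 -0.008 0.123 0.0015 0 0 0;1 -0.007 0.123 0.001 0 0 0;1 -0.006 0.123 0.0008 0 0 0;1 -0.005 0.123 0.0006 0 0 0"

```text
time_s: 13.35
eef_pos: [0.4635, -0.0284, 0.0508]
eef_rot: [-0.0, 0.998, -0.065, -0.002]
wrist_force: [-8.6, -1.7, 0.7]
opening: 0.405
grasp_force: 62.6
```

servo_tool --series "1 0.0005 0 -0.0001 0 0 0;1 0.001 0 -0.0003 0 0 0;1 0.0015 0 -0.0005 0 0 0;1 0.002 0 -0.0006 0 0 0"

```text
time_s: 13.68
eef_pos: [0.4636, -0.0285, 0.0509]
eef_rot: [-0.0, 0.998, -0.065, -0.004]
wrist_force: [-12.9, -2.3, 2.7]
opening: 0.41
grasp_force: 62.9
```

servo_tool --series "1 0.0005 0.0003 -0.0001 0 0 0;1 0.001 0.0006 -0.0003 0 0 0;1 0.0015 0.0009 -0.0005 0 0 0;1 0.002 0.001 -0.0006 0 0 0"

```text
time_s: 14.02
eef_pos: [0.4645, -0.0291, 0.051]
eef_rot: [-0.001, 0.998, -0.065, -0.005]
wrist_force: [-12.5, 0.0, 1.5]
opening: 0.41
grasp_force: 62.9
```

```bash
python3 m.py
```

```text
t 14.0167 yaw -7.48 tilt z [-0.0101  0.0025 -0.9999] F [-12.48   0.03   1.52]
TCP [ 0.4645 -0.0291  0.051 ] stand xy mm [-91.4 -59.2]
```

servo_tool --series "1 0.0005 0.0005 0 0 0 0;1 0.001 0.001 -0.0001 0 0 0;1 0.0015 0.0014 -0.0002 0 0 0;1 0.002 0.0018 -0.0003 0 0 0"

```text
time_s: 14.35
eef_pos: [0.4662, -0.0305, 0.0511]
eef_rot: [-0.001, 0.998, -0.065, -0.005]
wrist_force: [-12.1, 4.5, 0.4]
opening: 0.413
grasp_force: 62.7
```

servo_tool --series "1 0.0005 0.0003 0 0 0 0;1 0.001 0.0006 -0.0001 0 0 0;1 0.0015 0.0009 -0.0002 0 0 0"

```text
time_s: 14.6
eef_pos: [0.4673, -0.0313, 0.0512]
eef_rot: [-0.002, 0.998, -0.065, -0.005]
wrist_force: [-12.0, 3.7, -0.5]
opening: 0.408
grasp_force: 62.6
```

```bash
python3 m.py
```

```text
t 14.6 yaw -7.47 tilt z [-0.0108  0.004  -0.9999] F [-12.02   3.72  -0.48]
TCP [ 0.4673 -0.0313  0.0512] stand xy mm [-88.4 -61. ]
```

servo_tool --series "1 -0.015 0 0 0 0 0;1 -0.02 -0.03 0.001 0 0 0;1 -0.02 -0.065 0.001 0 0 0;1 -0.02 -0.1 0.001 0 0 0;1 -0.02 -0.125 0.001 0 0 0;1 -0.02 -0.125 0.001 0 0 0;1 -0.013 -0.125 0.001 0 0 0;1 -0.01 -0.125 0.001 0 0 0;1 -0.008 -0.125 0.001 0 0 0;1 -0.007 -0.125 0.0008 0 0 0;1 -0.006 -0.125 0.0006 0 0 0;1 -0.005 -0.125 0.0004 0 0 0"

```text
time_s: 15.6
eef_pos: [0.4814, 0.0902, 0.052]
eef_rot: [-0.0, 0.998, -0.067, -0.003]
wrist_force: [-9.4, 2.4, 2.5]
opening: 0.411
grasp_force: 62.9
```

servo_tool --series "1 0.0005 0 -0.0001 0 0 0;1 0.001 0 -0.0003 0 0 0;1 0.0015 -0.0002 -0.0005 0 0 0;1 0.002 -0.0004 -0.0006 0 0 0"

```text
time_s: 15.93
eef_pos: [0.4818, 0.0904, 0.0521]
eef_rot: [-0.0, 0.998, -0.067, -0.004]
wrist_force: [-12.2, 0.6, 2.8]
opening: 0.41
grasp_force: 63.1
```

servo_tool --series "1 0.0005 -0.0003 -0.0001 0 0 0;1 0.001 -0.0006 -0.0003 0 0 0;1 0.0015 -0.0009 -0.0005 0 0 0;1 0.002 -0.001 -0.0006 0 0 0"

```text
time_s: 16.27
eef_pos: [0.4834, 0.091, 0.0523]
eef_rot: [0.0, 0.998, -0.067, -0.005]
wrist_force: [-11.7, 1.3, -0.5]
opening: 0.41
grasp_force: 62.9
```

servo_tool --series "1 0.0005 -0.0003 0 0 0 0;1 0.001 -0.0006 0 0 0 0;1 0.0015 -0.0009 -0.0001 0 0 0;1 0.002 -0.001 -0.0002 0 0 0"

```text
time_s: 16.6
eef_pos: [0.4853, 0.0916, 0.0523]
eef_rot: [0.0, 0.998, -0.067, -0.005]
wrist_force: [-12.6, 0.7, -1.3]
opening: 0.411
grasp_force: 62.9
```

```bash
python3 m.py
```

```text
t 16.6 yaw -7.64 tilt z [-1.060e-02  3.000e-04 -9.999e-01] F [-12.58   0.71  -1.34]
TCP [0.4853 0.0916 0.0523] stand xy mm [-86.9  63.2]
```

servo_tool --series "1 0.0005 -0.0002 0 0 0 0;1 0.001 -0.0004 0 0 0 0;1 0.0015 -0.0005 0 0 0 0"

```text
time_s: 16.85
eef_pos: [0.4868, 0.092, 0.0523]
eef_rot: [0.0, 0.998, -0.067, -0.005]
wrist_force: [-12.4, 1.0, 0.3]
opening: 0.412
grasp_force: 62.9
```

servo_tool --series "1 -0.015 0 0 0 0 0;1 -0.02 0.03 0.002 0 0 0;1 -0.02 0.065 0.002 0 0 0;1 -0.02 0.1 0.002 0 0 0;1 -0.02 0.125 0.002 0 0 0;1 -0.02 0.125 0.002 0 0 0;1 -0.013 0.125 0.002 0 0 0;1 -0.01 0.125 0.002 0 0 0;1 -0.008 0.125 0.002 0 0 0;1 -0.007 0.125 0.002 0 0 0;1 -0.006 0.125 0.0018 0 0 0;1 -0.005 0.125 0.0016 0 0 0"

```text
time_s: 17.85
eef_pos: [0.4682, -0.0299, 0.0519]
eef_rot: [-0.0, 0.998, -0.065, -0.002]
wrist_force: [-9.6, -2.4, 0.8]
opening: 0.407
grasp_force: 62.8
```

servo_tool --series "1 0.0005 0 -0.0001 0 0 0;1 0.001 0 -0.0003 0 0 0;1 0.0015 0.0002 -0.0005 0 0 0;1 0.002 0.0004 -0.0006 0 0 0"

```text
time_s: 18.18
eef_pos: [0.4684, -0.03, 0.0519]
eef_rot: [-0.001, 0.998, -0.065, -0.004]
wrist_force: [-12.6, -0.1, 3.3]
opening: 0.412
grasp_force: 63.1
```

servo_tool --series "1 0.0005 0.0003 -0.0001 0 0 0;1 0.001 0.0006 -0.0003 0 0 0;1 0.0015 0.0009 -0.0005 0 0 0;1 0.002 0.0012 -0.0006 0 0 0"

```text
time_s: 18.52
eef_pos: [0.4694, -0.0307, 0.0521]
eef_rot: [-0.001, 0.998, -0.065, -0.005]
wrist_force: [-13.4, 3.2, 1.3]
opening: 0.408
grasp_force: 63.1
```

```bash
python3 m.py
```

```text
t 18.5167 yaw -7.47 tilt z [-0.01    0.0031 -0.9999] F [-13.38   3.17   1.32]
TCP [ 0.4694 -0.0307  0.0521] stand xy mm [-86.4 -60.2]
```

servo_tool --series "1 0.0005 0.0003 0 0 0 0;1 0.001 0.0006 -0.0001 0 0 0;1 0.0015 0.0009 -0.0002 0 0 0;1 0.002 0.001 -0.0003 0 0 0"

```text
time_s: 18.85
eef_pos: [0.471, -0.0318, 0.0521]
eef_rot: [-0.001, 0.998, -0.065, -0.005]
wrist_force: [-11.6, 2.2, -0.0]
opening: 0.406
grasp_force: 63.0
```

servo_tool --series "1 -0.015 0 0 0 0 0;1 -0.02 -0.03 0.001 0 0 0;1 -0.02 -0.065 0.001 0 0 0;1 -0.02 -0.1 0.001 0 0 0;1 -0.02 -0.125 0.001 0 0 0;1 -0.02 -0.125 0.001 0 0 0;1 -0.013 -0.125 0.001 0 0 0;1 -0.01 -0.125 0.001 0 0 0;1 -0.008 -0.125 0.001 0 0 0;1 -0.007 -0.125 0.001 0 0 0;1 -0.006 -0.125 0.0008 0 0 0;1 -0.005 -0.125 0.0006 0 0 0"

```text
time_s: 19.85
eef_pos: [0.4868, 0.0896, 0.0533]
eef_rot: [0.0, 0.998, -0.067, -0.001]
wrist_force: [-1.6, -1.5, -2.7]
opening: 0.412
grasp_force: 62.5
```

servo_tool --series "1 0.0005 0 -0.0001 0 0 0;1 0.001 0 -0.0003 0 0 0;1 0.0015 -0.0002 -0.0005 0 0 0;1 0.002 -0.0004 -0.0006 0 0 0"

```text
time_s: 20.18
eef_pos: [0.4871, 0.0902, 0.0532]
eef_rot: [0.0, 0.998, -0.066, -0.002]
wrist_force: [-7.6, -2.6, -2.4]
opening: 0.409
grasp_force: 62.6
```

servo_tool --series "1 0.0005 -0.0003 -0.0001 0 0 0;1 0.001 -0.0006 -0.0003 0 0 0;1 0.0015 -0.0008 -0.0005 0 0 0"

```text
time_s: 20.43
eef_pos: [0.4873, 0.0907, 0.0532]
eef_rot: [0.001, 0.998, -0.066, -0.004]
wrist_force: [-11.3, -3.8, -1.3]
opening: 0.416
grasp_force: 62.7
```

```bash
python3 m.py
```

```text
t 20.4333 yaw -7.57 tilt z [-7.8e-03 -6.0e-04 -1.0e+00] F [-11.34  -3.85  -1.28]
TCP [0.4873 0.0907 0.0532] stand xy mm [-84.7  62.6]
```

servo_tool --series "1 0.0005 -0.0002 -0.0001 0 0 0;1 0.001 -0.0003 -0.0002 0 0 0;1 0.0015 -0.0004 -0.0003 0 0 0"

```text
time_s: 20.68
eef_pos: [0.4881, 0.091, 0.0532]
eef_rot: [0.0, 0.998, -0.066, -0.005]
wrist_force: [-13.0, -3.9, -1.3]
opening: 0.41
grasp_force: 62.8
```

servo_tool --series "1 0.0005 -0.0002 0 0 0 0;1 0.001 -0.0004 0 0 0 0;1 0.001 -0.0004 0 0 0 0"

```text
time_s: 20.93
eef_pos: [0.4929, 0.0915, 0.0545]
eef_rot: [-0.0, 0.998, -0.066, -0.0]
wrist_force: [-0.2, -0.5, -3.8]
opening: 0.413
grasp_force: 62.5
```

```bash
python3 m.py
```

```text
t 20.9333 yaw -7.59 tilt z [-6.e-04  2.e-04 -1.e+00] F [-0.2  -0.48 -3.78]
TCP [0.4929 0.0915 0.0545] stand xy mm [-79.2  64.1]
```

servo_tool --series "1 -0.015 0 0 0 0 0;1 -0.025 0.03 0.003 0 0 0;1 -0.025 0.065 0.003 0 0 0;1 -0.025 0.1 0.003 0 0 0;1 -0.025 0.126 0.003 0 0 0;1 -0.025 0.126 0.003 0 0 0;1 -0.013 0.126 0.003 0 0 0;1 -0.01 0.126 0.003 0 0 0;1 -0.008 0.126 0.003 0 0 0;1 -0.007 0.126 0.003 0 0 0;1 -0.006 0.126 0.003 0 0 0;1 -0.005 0.126 0.003 0 0 0"

```text
time_s: 21.93
eef_pos: [0.4716, -0.0322, 0.0518]
eef_rot: [-0.0, 0.998, -0.066, -0.0]
wrist_force: [1.4, 0.4, -3.2]
opening: 0.408
grasp_force: 62.5
```

servo_tool --series "1 0.0005 0 -0.0001 0 0 0;1 0.001 0 -0.0003 0 0 0;1 0.0015 0 -0.0005 0 0 0;1 0.002 0 -0.0006 0 0 0"

```text
time_s: 22.27
eef_pos: [0.4738, -0.0329, 0.0525]
eef_rot: [-0.0, 0.998, -0.066, -0.0]
wrist_force: [0.1, 0.4, -3.4]
opening: 0.413
grasp_force: 62.5
```

```bash
python3 m.py
```

```text
t 22.2667 yaw -7.57 tilt z [-0.  0. -1.] F [ 0.1   0.35 -3.38]
TCP [ 0.4738 -0.0329  0.0525] stand xy mm [-81.8 -61.8]
```

servo_tool --series "1 0.0005 0 0 0 0 0;1 0.001 0 0 0 0 0;1 0.0015 0 0 0 0 0;1 0.0015 0 0 0 0 0"

```text
time_s: 22.6
eef_pos: [0.4754, -0.0332, 0.0525]
eef_rot: [0.0, 0.998, -0.066, 0.0]
wrist_force: [-0.9, -0.1, -4.3]
opening: 0.41
grasp_force: 62.5
```

```bash
python3 m.py; python3 - <<'E'
from h import *
for n in ("scene","side"):
    c=cam(n); save(c,n+"1.png")
    i=c["img"][170:280,205:345] if n=="scene" else c["img"][160:260,230:360]
    cv2.imwrite(f"pics/{n}1c.png",cv2.cvtColor(cv2.resize(i,None,fx=4,fy=4,interpolation=2),cv2.COLOR_RGB2BGR))
a,b=[cv2.imread(f"pics/{n}1c.png") for n in("scene","side")]
h=max(a.shape[0],b.shape[0]); 
p=lambda i:cv2.copyMakeBorder(i,0,h-i.shape[0],0,0,0)
o=np.hstack([p(a),p(b)]); cv2.imwrite("pics/pair1.png",cv2.resize(o,None,fx=.74,fy=.74))
E
```

```text
t 22.6 yaw -7.58 tilt z [ 2.e-04 -0.e+00 -1.e+00] F [-0.86 -0.14 -4.33]
TCP [ 0.4754 -0.0332  0.0525] stand xy mm [-80.1 -61.9]
```

View pics/pair1.png

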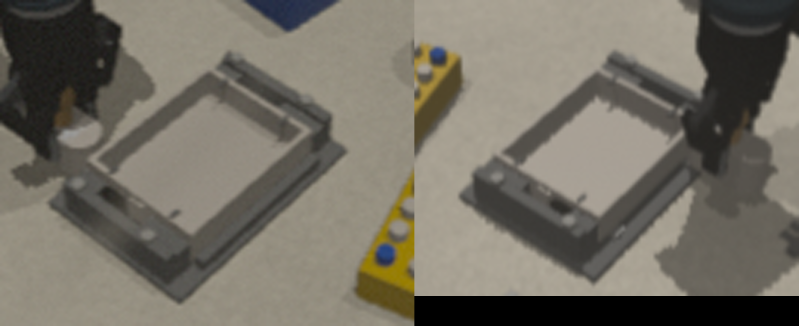

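The pair shows the tray moved up towards the stop bar and roughly parallel to the guides, with the mallet at its near right. I'll measure its rim numerically.

```bash
cat > tr.py <<'E'
from h import *
import sys
a=np.radians(-7.6); ex=np.array([np.cos(a),np.sin(a)]); ey=np.array([-np.sin(a),np.cos(a)])
for n in sys.argv[1:]:
    c=cam(n) if n!="w1" else np.load("w1.npy",allow_pickle=True).item()
    P=cloud(c); d=P[...,:2]-[.563,.0175]; X=(d@ex)*1000; Y=(d@ey)*1000
    m=(P[...,2]>.039)&(P[...,2]<.052)&(c["img"].max(2)>115)&(abs(Y)<74)
    for y0 in (-66,-45,-20,0,20,45,66):
        s=m&(abs(Y-y0)<7)
        near=X[s&(X<-20)&(X>-75)]; far=X[s&(X>20)&(X<90)]
        q=lambda v:None if len(v)<4 else (len(v),round(float(np.median(v)),1))
        print(n,y0,"near",q(near),"far",q(far))
E
python3 tr.py w1 scene side
```

```text
w1 -66 near (110, -49.8) far (143, 49.4)
w1 -45 near (43, -57.6) far (59, 57.4)
w1 -20 near (45, -57.8) far (59, 57.4)
w1 0 near (42, -57.5) far (51, 56.9)
w1 20 near (44, -57.3) far (51, 57.1)
w1 45 near (43, -57.5) far (50, 57.1)
w1 66 near (101, -50.5) far (126, 50.6)
scene -66 near (20, -35.8) far (43, 51.0)
scene -45 near (7, -39.1) far (9, 76.6)
scene -20 near (7, -39.5) far (8, 77.4)
scene 0 near (7, -37.4) far (10, 76.8)
scene 20 near (6, -38.8) far (8, 76.8)
scene 45 near (5, -37.8) far (5, 77.9)
scene 66 near (7, -36.9) far (28, 59.9)
side -66 near None far (26, 47.4)
side -45 near (6, -38.2) far (6, 76.5)
side -20 near (7, -37.9) far (6, 75.8)
side 0 near (6, -39.2) far (8, 75.5)
side 20 near (6, -37.7) far (10, 76.6)
side 45 near (7, -38.5) far (9, 75.8)
side 66 near (12, -36.3) far (16, 73.9)
```

Both ends have come about 19 mm and the tray is parallel, so both ribs are clear. Now back to the mat with the mallet.

servo_tool --series "1 -0.03 0 0 0 0 0;1 -0.03 0 -0.035 0 0 0;1 -0.03 0 -0.07 0 0 0;1 0.0193 0.261 -0.07 0 0 16.4;1 0.0193 0.261 -0.07 0 0 16.4;1 0.0193 0.261 -0.07 0 0 16.4;1 0.0193 0.261 -0.07 0 0 16.4;1 0.0193 0.261 -0.07 0 0 16.4;1 0.0193 0.261 -0.07 0 0 16.4;1 0.0193 0.261 -0.07 0 0 16.4;1 0.0193 0.261 -0.07 0 0 16.4;1 0.0193 0.261 -0.07 0 0 16.4"

```text
time_s: 23.8
eef_pos: [0.4595, -0.295, 0.1221]
eef_rot: [-0.0, 0.978, -0.209, -0.0]
wrist_force: [-0.3, 1.7, -3.1]
opening: 0.41
grasp_force: 62.5
```

servo_tool --series "1 0 0 0.03 0 0 0;1 0 0 0.055 0 0 0;1 0 0 0.07 0 0 0;1 0 0 0.075 0 0 0;1 0 0 0.075 0 0 0;1 0 0 0.075 0 0 0"

```text
time_s: 24.3
eef_pos: [0.4604, -0.2937, 0.048]
eef_rot: [-0.0, 0.978, -0.207, 0.0]
wrist_force: [-0.8, -0.2, -3.2]
opening: 0.409
grasp_force: 62.4
```

```bash
python3 m.py
```

```text
t 24.3 yaw -23.92 tilt z [ 1.e-04  1.e-04 -1.e+00] F [-0.82 -0.23 -3.22]
TCP [ 0.4604 -0.2937  0.048 ] stand xy mm [ -60.6 -322. ]
```

servo_tool --series "1 0 0 0.002 0 0 0;1 0 0 0.004 0 0 0;1 0 0 0.005 0 0 0;1 0 0 0.005 0 0 0;1 0 0 0.005 0 0 0"

```text
time_s: 24.72
eef_pos: [0.4601, -0.2946, 0.0428]
eef_rot: [0.0, 0.978, -0.208, 0.0]
wrist_force: [0.4, 0.6, -3.3]
opening: 0.411
grasp_force: 62.4
```

servo_tool --series "1 0 0 0.001 0 0 0;1 0 0 0.001 0 0 0;1 0 0 0.001 0 0 0"

```text
time_s: 24.97
eef_pos: [0.46, -0.2945, 0.0415]
eef_rot: [-0.0, 0.978, -0.208, -0.0]
wrist_force: [0.2, -0.1, -3.8]
opening: 0.414
grasp_force: 62.4
```

servo_tool --series "1 0 0 0.001 0 0 0;1 0 0 0.001 0 0 0;1 0 0 0.001 0 0 0"

```text
time_s: 25.22
eef_pos: [0.46, -0.2945, 0.0411]
eef_rot: [0.0, 0.978, -0.208, -0.0]
wrist_force: [-3.1, 2.8, 5.8]
opening: 0.41
grasp_force: 63.5
```

servo_tool --series "0.6 0 0 0 0 0 0;-0.2 0 0 0 0 0 0;-1 0 0 0 0 0 0;-1 0 0 0 0 0 0;-1 0 0 0 0 0 0;-1 0 0 0 0 0 0;-1 0 0 0 0 0 0;-1 0 0 -0.02 0 0 0;-1 0 0 -0.05 0 0 0;-1 0 0 -0.09 0 0 0;-1 0 0 -0.13 0 0 0;-1 0 0 -0.17 0 0 0"

```text
time_s: 26.22
eef_pos: [0.4596, -0.2941, 0.212]
eef_rot: [-0.0, 0.978, -0.208, -0.0]
wrist_force: [0.3, -1.7, 0.5]
opening: 1.0
grasp_force: 0.0
```

servo_tool --series "-1 0.02 0 -0.05 0 0 0;-1 0.02 0 -0.05 0 0 0;-1 0.02 0 -0.05 0 0 0;-1 0.02 0 -0.05 0 0 0"

```text
time_s: 26.55
eef_pos: [0.4784, -0.3027, 0.2606]
eef_rot: [0.0, 0.978, -0.208, 0.0]
wrist_force: [-0.1, -0.3, -1.2]
opening: 1.001
grasp_force: 0.0
```

```bash
python3 tr.py scene side | grep -v 66; python3 - <<'E'
from h import *
c=cam("wrist"); save(c,"w3.png"); P=cloud(c); V=c["img"].max(2)
D=np.hypot(P[...,0]-.46,P[...,1]+.294)<.075
m=D&(P[...,2]>.04)&(P[...,2]<.05)
r=cv2.minAreaRect(cv2.convexHull((P[m][:,:2]*1000).astype(np.float32))); print("head",r)
dk=(np.hypot(P[...,0]-.46,P[...,1]+.294)<.09)&(V<75)&(P[...,2]<.02)
r=cv2.minAreaRect(cv2.convexHull((P[dk][:,:2]*1000).astype(np.float32))); print("mat",r)
E
```

```text
scene -45 near (8, -38.9) far (8, 77.1)
scene -20 near (5, -39.1) far (8, 77.2)
scene 0 near (9, -37.7) far (8, 77.1)
scene 20 near (7, -37.4) far (7, 76.2)
scene 45 near (5, -38.9) far (7, 77.4)
side -45 near (9, -39.8) far (9, 75.8)
side -20 near (9, -39.3) far (5, 76.0)
side 0 near (9, -39.3) far (7, 75.7)
side 20 near (5, -38.6) far (9, 76.0)
side 45 near (8, -38.5) far (7, 76.7)
head ((459.06256103515625, -293.0622863769531), (35.90440368652344, 79.54254150390625), 65.67291259765625)
mat ((458.0530700683594, -294.05999755859375), (99.67709350585938, 129.0707244873047), 65.96880340576172)
```

View pics/w3.png

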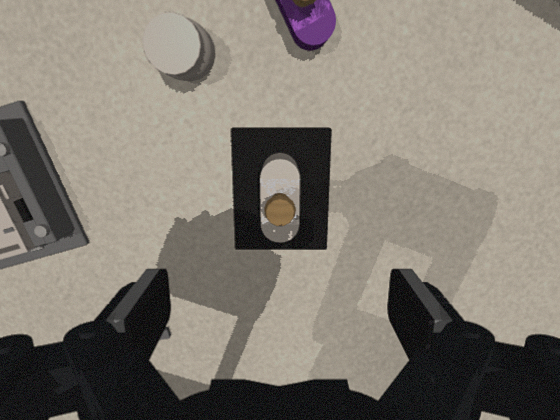

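The mallet stands upright at (280,197), within 1.5 mm of the mat's centre. The tray sits flat about 19 mm forward, and the pot and decoy have not moved. I'm handing in.

```bash
python3 -c "
from bench import ctrl
print(ctrl.hand_in())"
```

```text
the job is handed in; nothing more can be done
None
```

The job is handed in at about 27 s: the tray measured about 19 mm forward at both ends (clear of the gaskets at 15 mm) with tap forces up to about 17 N in the readings, and the mallet stands upright within 1.5 mm of the mat's centre; `hand_in()` gave no verdict.

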